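Switch the suction over at the dust manifold

ROBOT

A 7-joint arm with a two-finger parallel gripper is mounted at the origin on the work surface. World frame = base frame: x ahead of the robot, y to its left, z up, the work surface at z = 0. Lengths are in m, angles in rad, forces in N, time in s.
With the tool pointing down it reaches from about 0.4 to 0.85 m from the base axis. Payload 10.4 kg.
Tool frame: the origin (TCP) lies where the fingers leave the gripper's body, on its centre line; the fingertips stand 73 mm ahead of it and the grasp point (between the pads) lies 54 mm ahead of it; z points along the fingers, y is the line along which they close (so a half turn about z gives the same grasp; the last joint's range is limited). The gripper opens to 85 mm and grips with 20 to 120 N. Pads are 22 mm wide; open, the fingers measure 114 mm over their backs; the gripper's body (76 mm by 85 mm) begins 54 mm behind the grasp point. The pads swing forward as they close: fully open they stand 13 mm farther back than shut.
Start: joints at [1.123, 0.332, -0.065, 1.46, 0.022, 1.35, -0.088], TCP at [0.258, -0.569, 0.304] pointing down, gripper open.
Joint ranges: [-2.6, 2.6], [-0.5, 2.12], [-1.47, 1.34], [0.16, 2.42], [-1.27, 4.41], [0.06, 2.06], [-2.6, 2.6]. Speed limits (rad/s): [2.22, 2.22, 2.79, 2.79, 3.14, 3.14, 3.14].

INTERFACE

Orientations are given as a unit quaternion [x, y, z, w].
In Python, from workcell import manip, camera gives the robot as it stands. The module is installed in compiled form; this text tells all that it offers.
- The arm moves only by the shell command python3 -m creep 'ROWS' [OPENING] [FORCE]. ROWS is JSON, a list of rows, each a list of 2 entries, a list of its own where there are three numbers: the shift along the tool's x, y, z in mm, then the turn about the tool's z in rad. In form: [[[tx, ty, tz], twist], ...]. A call has 1 to 5 rows; each row is the pose to reach, as a shift and turn from the pose commanded when the call began, along the tool's axes at that moment; what a row does not reach only later rows make up. A row lasts 1/12 s, in which the tool goes at most 41.7 mm and 7.16 degrees, less where a joint would pass 70% of its speed; a pose out of reach is approached as far as the arm can. A call with a gripper value outside its range is refused whole. OPENING is the opening, from 0 (shut) to 1 (fully open), set as the call begins (- or left out, the last holds). The fingers move at their own pace and stop on an object; FORCE is the grip in N (left out, the last holds). Time passes only in rows, so rows that repeat a pose let the fingers close. It gives the time, the measured TCP pose, the force, the opening and the grip force at its end, in the units of the state.
- manip.get_obs(): the state, without advancing time (a new reading comes with each control period).
- camera(name): name is "scene" or "top"; returns a dict with "pixels" (384x512x3 uint8, red, green, blue), "z_map" (384x512 float32, m along the optical axis (not along the pixel's ray), 0 where there is no reading), "fx", "fy", "cx", "cy" (pixels), "distortion" ([k1, k2, p1, p2, k3] as OpenCV has them; the pictures are not rectified), "extrinsics" (4x4, takes a point from world to camera coordinates). Camera axes: x right, y down, z forward; pixel columns grow to the right and rows downward; lengths in m; the calibration is good to about 2 mm. A picture is of the moment at which its call begins.
- manip.hand_in(): hands the job in; it is judged then, once.
The state is a dict: "clock": time; "joint_pos": joint angles; "joint_velocities": joint speeds; "tau": joint torques, N m; "position": TCP position; "ee_rot": TCP orientation; "ft_force": force on the tool from outside, world axes, zero at the start; "torque": the same for the moment, N m; "grip_width": opening from 0.0 (shut) to 1.0 (fully open); "grasp_force": force on a finger pad.
Only numpy, scipy, OpenCV 4.12 (cv2) and the standard library are available. Lean on these libraries where they do the work, as an engineer would, in place of code of your own. Each camera call takes 0.05 s, during which the arm holds its last target. There are 200 camera calls.

TASK

On the wooden dust manifold three sliding blast gates stand side by side, two narrow and one wide. Push the tabs of both narrow gates fully in so that their inlets are shut, and only then push the tab of the wide gate fully out towards the robot so that its inlet is fully open. Use the fingertips against one side of a tab at a time: do not pinch the tabs, and leave everything else where it is.

Things in the scene. Friction and masses are not known exactly. Their poses are not given: they have to be found in the camera images.
- wide_slide (a joint): steel slide of the wide gate (square aluminium frame 110 x 110 mm, round inlet 80 mm): 0 = pushed fully in, inlet shut; 0.09 m = pushed fully out towards the robot, inlet fully open; stops at both ends; stays where it is left; takes about 4 N to move
- wide_outer (a point): outer (robot) side of the upright steel tab on the slide of the wide gate; moves with it. Origin: centre of the face, 119 mm above the bench. x: level, square to the tab, into the gate (pushing along +x shuts it); y along the tab; z up. Tab 66 mm wide, 6 mm thick, its top 142 mm above the bench; behind it lies the level slide plate, top 101 mm above the bench
- wide_inner (a point): inner (gate) side of the tab of the wide gate: centre of the face, axes as for the outer side. Pushing it along -x opens the gate. With the slide fully in, 55 mm are free between it and the gate frame; frame 108 mm high above the bench, collar round the inlet to 126 mm; keep fingertips above the slide plate (101 mm)
- narrow_a_slide (a joint): steel slide of the first narrow gate (square aluminium frame 80 x 80 mm, round inlet 50 mm): 0 = pushed fully in, inlet shut; 0.06 m = pushed fully out towards the robot, inlet fully open; stops at both ends; stays where it is left; takes about 4 N to move
- narrow_a_outer (a point): outer (robot) side of the upright steel tab on the slide of the first narrow gate; moves with it. Origin: centre of the face, 119 mm above the bench. x: level, square to the tab, into the gate (pushing along +x shuts it); y along the tab; z up. Tab 56 mm wide, 6 mm thick, its top 142 mm above the bench; behind it lies the level slide plate, top 101 mm above the bench
- narrow_a_inner (a point): inner (gate) side of the tab of the first narrow gate: centre of the face, axes as for the outer side. Pushing it along -x opens the gate. With the slide fully in, 55 mm are free between it and the gate frame; frame 108 mm high above the bench, collar round the inlet to 126 mm; keep fingertips above the slide plate (101 mm)
- narrow_b_slide (a joint): steel slide of the second narrow gate (same as the first narrow gate): 0 = pushed fully in, inlet shut; 0.06 m = pushed fully out towards the robot, inlet fully open; stops at both ends; stays where it is left; takes about 4 N to move
- narrow_b_outer (a point): outer (robot) side of the upright steel tab on the slide of the second narrow gate; moves with it. Origin: centre of the face, 119 mm above the bench. x: level, square to the tab, into the gate (pushing along +x shuts it); y along the tab; z up. Tab 56 mm wide, 6 mm thick, its top 142 mm above the bench; behind it lies the level slide plate, top 101 mm above the bench
- narrow_b_inner (a point): inner (gate) side of the tab of the second narrow gate: centre of the face, axes as for the outer side. Pushing it along -x opens the gate. With the slide fully in, 55 mm are free between it and the gate frame; frame 108 mm high above the bench, collar round the inlet to 126 mm; keep fingertips above the slide plate (101 mm)
- tin_mid (a point): bystander: small amber glass jar with a steel cap, 36 mm across, 60 mm tall, standing on the bench between two slides; point half-way up its middle. Not to be disturbed
- offcut_mid (a point): bystander: pale wooden offcut, 60 x 32 x 30 mm, lying on the bench between two slides; point half-way up its middle. Not to be disturbed
- tape_mid (a point): bystander: roll of paper masking tape, 80 mm across, 24 mm high, lying flat on the bench in front of the manifold; point half-way up its middle. Not to be disturbed
- sander_mid (a point): bystander: cork sanding block, 35 x 75 x 28 mm, lying on top of the manifold box near its rear edge (behind the gates); point half-way up its middle. Not to be disturbed
- glue_mid (a point): bystander: white glue bottle, 60 mm across, 170 mm tall, standing to the right of the manifold; point half-way up its middle. Not to be disturbed
- driver_mid (a point): bystander: screwdriver with a black handle, about 200 mm long, lying on the bench in front of the manifold; point half-way up its middle. Not to be disturbed
- can_mid (a point): bystander: steel can with paper label, 76 mm across, 100 mm tall, standing to the left of the manifold; point half-way up its middle. Not to be disturbed

How it is judged:
On the way, in this order (a step that is already met when the one before it is completed fails the run):
1. both narrow gates are shut, while the wide one is still less than half open (value of joint each of narrow_a_slide, narrow_b_slide below 0.005 m and value of joint wide_slide below 0.045 m), for 0.2 s.
2. the wide gate is fully open, the narrow ones still shut (value of joint each of narrow_a_slide, narrow_b_slide below 0.005 m and value of joint wide_slide above 0.085 m), for 0.2 s.
At the end, for the whole second after the job is handed in: both narrow slides are within 5 mm of fully in, the wide slide is within 5 mm of fully out, and all three are at rest (all of step 2 and velocity of joint wide_slide between -0.005 and 0.005 m/s and velocity of joint narrow_a_slide between -0.005 and 0.005 m/s and velocity of joint narrow_b_slide between -0.005 and 0.005 m/s); the robot touches nothing.
It fails at once if a tab is pinched (both of its faces squeezed by the fingers at once) (contact force between each of wide_slide_c5, wide_slide_c6 and the fingers above 1.5 N or contact force between each of narrow_a_slide_c5, narrow_a_slide_c6 and the fingers above 1.5 N or contact force between each of narrow_b_slide_c5, narrow_b_slide_c6 and the fingers above 1.5 N).
It fails at once if a bystander is lifted, carried or shoved more than 20 mm from its place (distance of any of tin_mid, offcut_mid, tape_mid, sander_mid, glue_mid, driver_mid, can_mid from where it was at the start of the episode above 0.02 m).
It also fails if it takes over 70 s, if anything falls off the work surface, if the arm or the gripper's body presses on something with over 40 N, if the wrist force passes 120 N, or if a joint passes its speed limit or range.

## Working session

There is one attempt and no reset: what is moved stays moved. The work goes in short steps, Python scripts to look and compute and a shell command to move; the robot and the scene stay as the last step left them, time stands still between calls to the robot, and variables do not carry over. Pictures are saved under pics/ and viewed, at most 10 in all, crops included, and the job is handed in when it is done.

```bash
mkdir -p pics
cat > h.py <<'E'
import numpy as np, cv2
from workcell import manip, camera
def world(c):
    h,w=c["z_map"].shape
    K=np.array([[c["fx"],0,c["cx"]],[0,c["fy"],c["cy"]],[0,0,1]])
    u,v=np.meshgrid(np.arange(w),np.arange(h))
    p=cv2.undistortPoints(np.stack([u,v],-1).reshape(-1,1,2).astype(float),K,np.array(c["distortion"])).reshape(h,w,2)
    z=c["z_map"]; P=np.dstack([p[...,0]*z,p[...,1]*z,z])
    E=np.array(c["extrinsics"]); W=(P-E[:3,3])@E[:3,:3]
    W[z==0]=np.nan
    return W
def save(c,n): cv2.imwrite("pics/"+n,cv2.cvtColor(c["pixels"],cv2.COLOR_RGB2BGR))
E
python3 - <<'E'
from h import *
for n in("scene","top"):
    c=camera(n); save(c,n+"0.png"); np.savez(n+"0.npz",W=world(c),px=c["pixels"])
    print(n,np.round(c["extrinsics"],3).tolist())
o=manip.get_obs(); print(o["clock"],o["position"],o["ee_rot"],o["ft_force"],o["grip_width"])
E
```

```text
scene [[-0.462, 0.887, 0.003, 0.267], [0.719, 0.377, -0.584, -0.385], [-0.519, -0.267, -0.812, 1.577], [0.0, 0.0, 0.0, 1.0]]
top [[-0.082, -0.997, 0.001, 0.051], [-0.969, 0.08, -0.235, 0.63], [0.234, -0.021, -0.972, 1.017], [0.0, 0.0, 0.0, 1.0]]
0.1 [ 0.25745699 -0.56923048  0.30316642] [ 9.77530284e-01  2.10793995e-01 -1.74571265e-04 -6.36883239e-04] [ 0.23335754  0.25632432 -0.82252195] 1.00002040581003
```

View pics/scene0.png

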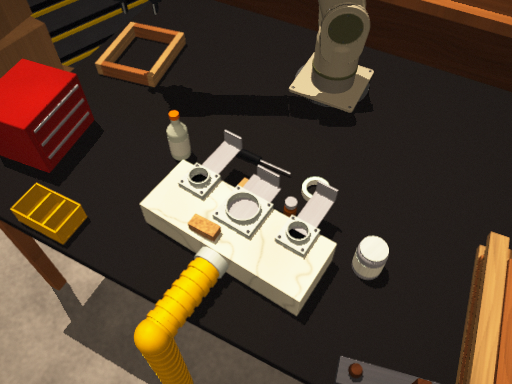

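View pics/top0.png

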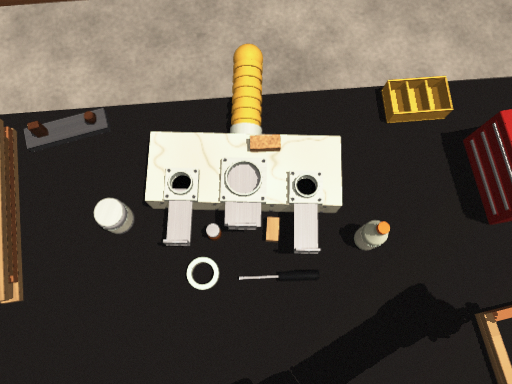

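Run:
```python
from h import *
for n in("top","scene"):
    W=np.load(n+"0.npz")["W"]; z=W[...,2]
    m=((z>.128)&(z<.150)&(W[...,0]>.3)).astype(np.uint8)
    k,l,s,_=cv2.connectedComponentsWithStats(m)
    for i in range(1,k):
        if s[i,4]<15: continue
        P=W[l==i]; (c,sz,a)=cv2.minAreaRect((P[:,:2]*1000).astype(np.float32))
        print(n,s[i].tolist(),np.round(c),np.round(sz),round(a,1),"zmax",P[:,2].max().round(3))
```

```text
top [486, 119, 26, 83, 454] [ 664. -594.] [204.   8.] 4.6 zmax 0.15
top [228, 223, 29, 5, 104] [556.  28.] [64.  7.] 82.6 zmax 0.146
top [371, 225, 13, 14, 65] [ 516. -278.] [33. 18.] 26.8 zmax 0.149
top [163, 240, 25, 4, 93] [531. 181.] [54.  7.] 84.3 zmax 0.147
top [295, 248, 26, 4, 94] [ 488. -115.] [56.  6.] 84.2 zmax 0.147
scene [0, 85, 82, 60, 548] [ 672. -608.] [105. 264.] 71.9 zmax 0.15
scene [170, 119, 11, 9, 65] [ 528. -280.] [16. 28.] 32.1 zmax 0.15
scene [224, 130, 18, 13, 82] [ 494. -115.] [56.  9.] 87.7 zmax 0.145
scene [257, 165, 23, 16, 111] [562.  29.] [65.  9.] 84.5 zmax 0.146
scene [317, 180, 21, 15, 111] [535. 182.] [56. 11.] 83.4 zmax 0.146
```

The scene picture shows the three upright tabs: right narrow at about (233,138), wide at about (268,173) and left narrow at about (327,188). The top picture agrees. Both narrow slides are out, the wide one is mostly in, and the tab sizes and heights match those given. Next I'll get the gate direction and the first move.

```bash
cat >> h.py <<'E'
from scipy.spatial.transform import Rotation as R
def go(x,y,z,yaw):
    "delta in tool axes (mm) and twist to world TCP target (mm), tool x at yaw deg"
    o=manip.get_obs(); r=R.from_quat(o["ee_rot"]).as_matrix()
    d=r.T@(np.array([x,y,z])-o["position"]*1000)
    cur=np.degrees(np.arctan2(r[1,0],r[0,0]))
    print("to",[x,y,z],"shift",d.round(1),"twist",round(-np.radians(yaw-cur),3),"cur",cur.round(1))
E
python3 - <<'E'
from h import *
W=np.load("top0.npz")["W"]; z=W[...,2]
# box/frames, slide plates
for lo,hi,a in((.06,.096,8000),(.0965,.105,300)):
    m=((z>lo)&(z<hi)&(W[...,0]>.4)&(abs(W[...,1])<.3)).astype(np.uint8)
    k,l,s,_=cv2.connectedComponentsWithStats(m)
    for i in range(1,k):
        if s[i,4]<200: continue
        P=W[l==i]; c,sz,an=cv2.minAreaRect((P[:,:2]*1000).astype(np.float32)); print(lo,s[i].tolist(),np.round(c),np.round(sz),round(an,1),np.median(P[:,2]).round(3))
go(428,-109,303,-7)
E
```

```text
0.06 [145, 44, 197, 165, 11242] [840.  -2.] [482. 451.] 83.9 0.09
0.0965 [227, 164, 33, 30, 728] [677.  17.] [73. 78.] 17.4 0.101
0.0965 [164, 200, 28, 42, 923] [586. 181.] [ 66. 100.] 85.8 0.101
0.0965 [224, 201, 38, 26, 767] [591.  25.] [89. 60.] 83.5 0.101
0.0965 [292, 203, 26, 46, 1013] [ 550. -121.] [ 60. 108.] 84.6 0.101
to [428, -109, 303] shift [ 345.1 -349.     0.6] twist 0.547 cur 24.3
```

```bash
python3 -m creep '[[[28,-28,0],0],[[56,-56,0],0],[[84,-84,0],0],[[112,-112,0],0],[[140,-140,0],0]]' 0 20
python3 -m creep '[[[28,-28,0],0],[[56,-56,0],0],[[84,-84,0],0],[[112,-112,0],0],[[140,-140,0],0]]'
python3 -m creep '[[[20,-20,0],0.11],[[40,-40,0],0.22],[[60,-60,0],0.33],[[65,-69,0],0.44],[[65,-69,0],0.54]]'
python3 -m creep '[[[0,0,0],0]]'
python3 - <<'E'
from h import *
go(428,-109,190,-6)
print(manip.get_obs()["grip_width"])
E
```

```text
clock: 0.52
position: [0.3277, -0.3822, 0.3035]
ee_rot: [0.978, 0.211, -0.0, -0.0]
ft_force: [1.3, -0.8, 0.3]
grip_width: 0.305
grasp_force: 0.0
clock: 0.93
position: [0.3974, -0.197, 0.3038]
ee_rot: [0.978, 0.211, -0.0, 0.0]
ft_force: [0.7, -0.3, -0.3]
grip_width: -0.002
grasp_force: 0.0
clock: 1.35
position: [0.4286, -0.1061, 0.3038]
ee_rot: [0.998, -0.058, -0.0, -0.0]
ft_force: [-0.3, 0.1, 0.6]
grip_width: -0.002
grasp_force: 0.0
clock: 1.43
position: [0.4281, -0.1085, 0.3037]
ee_rot: [0.998, -0.059, -0.0, 0.0]
ft_force: [0.3, 0.3, 0.6]
grip_width: -0.0
grasp_force: 0.0
to [428, -109, 190] shift [ -0.    0.5 113.7] twist -0.013 cur -6.8
-0.0002752814951667742
```

```bash
python3 -m creep '[[[0,0,38],0],[[0,0,76],0],[[0,0,112],0],[[0,0,112],0]]'
python3 -m creep '[[[15,0,0],0],[[30,0,0],0],[[45,0,0],0],[[55,0,0],0],[[65,0,0],0]]'
python3 -m creep '[[[10,0,0],0],[[20,0,0],0],[[20,0,0],0]]'
```

```text
clock: 1.77
position: [0.4245, -0.1092, 0.1861]
ee_rot: [0.998, -0.056, -0.005, -0.001]
ft_force: [-1.2, 0.7, -0.7]
grip_width: -0.005
grasp_force: 0.0
clock: 2.18
position: [0.4932, -0.1173, 0.1931]
ee_rot: [0.998, -0.057, -0.0, 0.0]
ft_force: [-4.0, 1.4, 3.2]
grip_width: 0.001
grasp_force: 2.0
clock: 2.43
position: [0.5141, -0.1193, 0.1922]
ee_rot: [0.998, -0.057, 0.001, -0.0]
ft_force: [-0.2, 0.2, -0.3]
grip_width: 0.003
grasp_force: 0.0
```

Run:
```python
from h import *
c=camera("scene"); cv2.imwrite("pics/s1.png",cv2.resize(cv2.cvtColor(c["pixels"][90:290,120:400],cv2.COLOR_RGB2BGR),None,fx=2.5,fy=2.5))
```

```text
(no output)
```

View pics/s1.png

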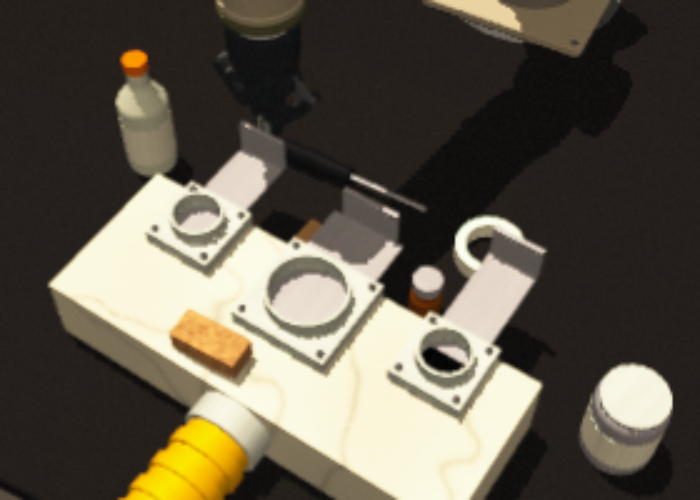

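The crop shows the right tab near (262,150) in front of the gripper. Its slide has moved in, the wide tab is unmoved near (370,215), and the left narrow gate is still open. I'll keep pushing to the stop.

```bash
python3 -m creep '[[[8,0,0],0],[[16,0,0],0],[[16,0,0],0]]'
python3 -m creep '[[[5,0,0],0],[[5,0,0],0]]'
python3 -m creep '[[[5,0,0],0],[[5,0,0],0]]'
```

```text
clock: 2.73
position: [0.5295, -0.1208, 0.1919]
ee_rot: [0.998, -0.057, 0.0, -0.0]
ft_force: [-1.1, -0.0, 0.1]
grip_width: 0.0
grasp_force: 0.0
clock: 2.9
position: [0.5335, -0.1214, 0.1918]
ee_rot: [0.998, -0.058, -0.001, -0.0]
ft_force: [-3.4, 0.8, 0.9]
grip_width: -0.002
grasp_force: 2.0
clock: 3.07
position: [0.5344, -0.1215, 0.1912]
ee_rot: [0.998, -0.058, -0.006, 0.0]
ft_force: [-30.9, 4.7, 21.4]
grip_width: -0.0
grasp_force: 15.7
```

```bash
python3 -m creep '[[[-20,0,0],0],[[-40,0,0],0],[[-40,0,-35],0],[[-40,0,-70],0],[[-50,-30,-70],0]]'
python3 -m creep '[[[-10,-38,0],0],[[-20,-76,0],0],[[-30,-114,0],0],[[-40,-152,0],0],[[-45,-190,0],0]]'
python3 -m creep '[[[0,-40,0],0],[[0,-80,0],0],[[0,-80,0],0]]'
python3 - <<'E'
from h import *
go(473,188,192,-6.5)
W=world(camera("top")); z=W[...,2]
m=((z>.128)&(z<.150)&(W[...,0]>.3)).astype(np.uint8)
k,l,s,_=cv2.connectedComponentsWithStats(m)
for i in range(1,k):
    P=W[l==i]; c,sz,a=cv2.minAreaRect((P[:,:2]*1000).astype(np.float32))
    if s[i,4]>30: print(np.round(c),np.round(sz))
E
```

```text
clock: 3.48
position: [0.4949, -0.0918, 0.268]
ee_rot: [0.998, -0.061, 0.005, 0.002]
ft_force: [0.4, 0.3, 0.9]
grip_width: -0.002
grasp_force: 0.0
clock: 3.9
position: [0.4688, 0.1092, 0.2625]
ee_rot: [0.998, -0.058, 0.001, 0.0]
ft_force: [1.0, -0.1, -0.1]
grip_width: -0.001
grasp_force: 0.0
clock: 4.15
position: [0.4777, 0.195, 0.2628]
ee_rot: [0.999, -0.053, 0.001, -0.002]
ft_force: [-0.6, -0.3, 0.2]
grip_width: -0.002
grasp_force: 0.0
to [473, 188, 192] shift [-4.1  7.8 70.7] twist 0.007 cur -6.1
[ 661. -594.] [212.   9.]
[557.  28.] [64.  7.]
[ 544. -120.] [54.  7.]
[ 516. -279.] [31. 21.]
[530. 178.] [47.  6.]
```

```bash
python3 -m creep '[[[-4,8,35],0],[[-4,8,70],0],[[-4,8,70],0]]'
python3 -m creep '[[[15,0,0],0],[[30,0,0],0],[[45,0,0],0],[[60,0,0],0],[[75,0,0],0]]'
python3 -m creep '[[[10,0,0],0],[[20,0,0],0],[[20,0,0],0]]'
python3 -m creep '[[[5,0,0],0],[[5,0,0],0]]'
```

```text
clock: 4.45
position: [0.4715, 0.1768, 0.1867]
ee_rot: [0.998, -0.058, -0.003, 0.002]
ft_force: [-1.1, 0.3, -0.0]
grip_width: -0.002
grasp_force: 0.0
clock: 4.87
position: [0.5489, 0.1704, 0.1937]
ee_rot: [0.998, -0.058, -0.0, -0.0]
ft_force: [-3.6, 1.4, 1.9]
grip_width: 0.002
grasp_force: 2.2
clock: 5.12
position: [0.5653, 0.1692, 0.1924]
ee_rot: [0.998, -0.057, -0.004, 0.001]
ft_force: [-23.7, -1.6, 15.8]
grip_width: 0.002
grasp_force: 11.4
clock: 5.28
position: [0.566, 0.1695, 0.1921]
ee_rot: [0.998, -0.056, -0.008, 0.002]
ft_force: [-46.5, -4.3, 29.0]
grip_width: 0.002
grasp_force: 23.0
```

```bash
python3 -m creep '[[[-20,0,0],0],[[-30,0,0],0],[[-30,0,-38],0],[[-30,0,-75],0],[[-30,0,-75],0]]'
python3 -m creep '[[[14,28,0],0],[[28,56,0],0],[[42,85,0],0],[[56,113,0],0],[[68,141,0],0]]'
python3 -m creep '[[[0,0,0],0],[[0,0,0],0]]'
python3 - <<'E'
from h import *
go(586,25,192,-6.5)
W=world(camera("scene")); z=W[...,2]
m=((z>.128)&(z<.150)&(W[...,0]>.3)&(abs(W[...,1])<.25)).astype(np.uint8)
k,l,s,_=cv2.connectedComponentsWithStats(m)
for i in range(1,k):
    P=W[l==i]; c,sz,a=cv2.minAreaRect((P[:,:2]*1000).astype(np.float32))
    if s[i,4]>30: print(np.round(c),np.round(sz))
E
```

```text
clock: 5.7
position: [0.5456, 0.1724, 0.2748]
ee_rot: [0.998, -0.058, 0.005, -0.001]
ft_force: [0.6, 1.1, 1.0]
grip_width: 0.002
grasp_force: 0.0
clock: 6.12
position: [0.5955, 0.0211, 0.2679]
ee_rot: [0.998, -0.058, 0.001, 0.0]
ft_force: [0.5, 1.3, 0.4]
grip_width: -0.0
grasp_force: 0.0
clock: 6.28
position: [0.5953, 0.0206, 0.2673]
ee_rot: [0.998, -0.06, 0.001, 0.0]
ft_force: [-1.7, 0.1, 0.4]
grip_width: -0.0
grasp_force: 0.0
to [586, 25, 192] shift [-9.8 -3.3 75.3] twist -0.006 cur -6.9
[ 549. -122.] [60.  9.]
[564.  33.] [55. 10.]
[581. 177.] [55. 10.]
```

```bash
python3 -m creep '[[[-6,-4,30],0],[[-6,-4,55],0],[[-6,-4,72],0],[[-6,-4,72],0]]'
python3 -m creep '[[[-12,0,0],0],[[-24,0,0],0],[[-36,0,0],0],[[-48,0,0],0],[[-60,0,0],0]]'
python3 -m creep '[[[-12,0,0],0],[[-24,0,0],0],[[-24,0,0],0]]'
```

```text
clock: 6.67
position: [0.5872, 0.0292, 0.1919]
ee_rot: [0.998, -0.056, -0.002, 0.0]
ft_force: [-1.0, 0.6, -0.5]
grip_width: 0.0
grasp_force: 0.0
clock: 7.08
position: [0.53, 0.036, 0.1967]
ee_rot: [0.998, -0.057, 0.002, -0.0]
ft_force: [4.6, -0.6, -2.8]
grip_width: -0.001
grasp_force: 2.1
clock: 7.33
position: [0.5049, 0.039, 0.1966]
ee_rot: [0.998, -0.057, 0.001, 0.0]
ft_force: [-0.0, -0.0, 0.8]
grip_width: 0.002
grasp_force: 0.0
```

```bash
python3 -m creep '[[[-8,0,0],0],[[-14,0,0],0],[[-14,0,0],0]]'
python3 -m creep '[[[-5,0,0],0],[[-5,0,0],0]]'
python3 -m creep '[[[-5,0,0],0],[[-5,0,0],0]]'
```

```text
clock: 7.58
position: [0.4914, 0.0399, 0.1956]
ee_rot: [0.998, -0.057, 0.001, 0.0]
ft_force: [0.6, 0.2, 0.5]
grip_width: -0.002
grasp_force: 0.0
clock: 7.75
position: [0.4879, 0.0401, 0.1957]
ee_rot: [0.998, -0.058, 0.002, -0.0]
ft_force: [9.4, 0.7, -0.9]
grip_width: -0.003
grasp_force: 4.4
clock: 7.92
position: [0.487, 0.04, 0.1963]
ee_rot: [0.998, -0.058, 0.008, -0.001]
ft_force: [35.9, -0.9, -23.5]
grip_width: 0.007
grasp_force: 17.9
```

```bash
python3 -m creep '[[[10,0,0],0],[[20,0,0],0],[[20,0,-35],0],[[20,0,-70],0],[[20,0,-105],0]]'
python3 -m creep '[[[-30,0,-10],0],[[-60,0,-20],0],[[-90,0,-20],0],[[-90,0,-20],0]]'
python3 - <<'E'
from h import *
for n in("scene","top"):
    c=camera(n); W=world(c); z=W[...,2]
    if n=="scene": cv2.imwrite("pics/s2.png",cv2.resize(cv2.cvtColor(c["pixels"][90:290,120:400],cv2.COLOR_RGB2BGR),None,fx=2.5,fy=2.5))
    m=((z>.128)&(z<.150)&(W[...,0]>.3)&(abs(W[...,1])<.25)).astype(np.uint8)
    k,l,s,_=cv2.connectedComponentsWithStats(m)
    for i in range(1,k):
        P=W[l==i]; c,sz,a=cv2.minAreaRect((P[:,:2]*1000).astype(np.float32))
        if s[i,4]>30: print(n,np.round(c),np.round(sz))
o=manip.get_obs(); print(o["position"],o["ft_force"],o["clock"])
E
```

```text
clock: 8.33
position: [0.5009, 0.0385, 0.3004]
ee_rot: [0.998, -0.057, -0.002, -0.0]
ft_force: [0.2, -0.5, -0.1]
grip_width: -0.001
grasp_force: 0.0
clock: 8.67
position: [0.4086, 0.0497, 0.3204]
ee_rot: [0.998, -0.057, -0.0, 0.001]
ft_force: [1.0, -0.3, -0.3]
grip_width: 0.002
grasp_force: 0.0
scene [ 550. -121.] [59.  9.]
scene [476.  37.] [67. 11.]
scene [581. 177.] [56. 11.]
top [576. 177.] [56.  7.]
top [ 544. -120.] [55.  7.]
[0.41157857 0.04855706 0.32012522] [ 0.76389025 -0.1542217   0.55670268] 8.7667
```

View pics/s2.png

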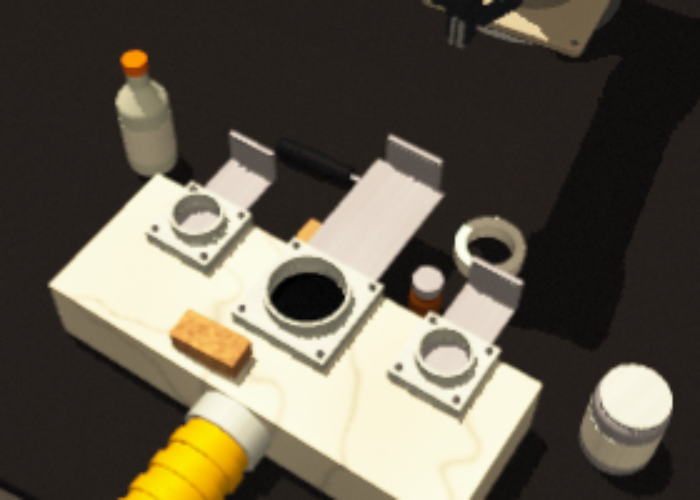

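The crop shows the wide inlet fully open, black at (310,290). Both narrow inlets are covered, at (197,215) and (445,352). The bystanders are in place and the arm is clear. All three slides stopped hard at about 30 N or more.

```bash
python3 -c "
from workcell import manip
print(manip.hand_in())"
```

```text
the job is handed in; nothing more can be done
None
```

I pushed both narrow gates fully in, then the wide gate fully out, each to its hard stop; the job was handed in at about 9 s with no verdict returned.

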